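Load a blank into the bench press and start the stroke

ROBOT

A 6-joint arm with a two-finger parallel gripper is mounted at the origin on a cart in front of the work surface, level with it; the furniture and walls round the work are solid. World frame = base frame: x ahead of the robot, y to its left, z up, the work surface at z = 0. Lengths are in m, angles in rad, forces in N, time in s.
With the tool pointing down it reaches from about 0.35 to 0.85 m from the base axis. Payload 8.1 kg.
Tool frame: the origin (TCP) lies at the very end of the fingers, on their centre line; the grasp point (between the pads) lies 19 mm behind it; z points along the fingers, y is the line along which they close (so a half turn about z gives the same grasp; the last joint's range is limited). The gripper opens to 93 mm and grips with 3 to 60 N. Pads are 15 mm wide; open, the fingers measure 128 mm over their backs; the gripper's body (75 mm by 188 mm) begins 65 mm behind the grasp point.
Start: joints at [1.076, 0.13, 1.488, -0, 1.523, -0.085], TCP at [0.239, 0.55, 0.219] pointing down, gripper open.
Joint ranges: [-2.96, 2.96], [-0.89, 2.26], [0.02, 2.5], [-1.34, 4.48], [0, 2.73], [-2.66, 2.66]. Speed limits (rad/s): [2.39, 2.39, 2.79, 3.14, 3.14, 3.14].

INTERFACE

Orientations are given as a rotation vector (axis times angle).
In Python, from plant import monitor, eyes, ticket gives the robot as it stands.
- The arm moves only by the tool arm_command, never from a script. Its argument "deltas" is a list that holds one entry, the list of rows, each a list of 6 numbers: the shift along the world's x, y, z in cm, then the turn, a rotation vector about the world's x, y, z in degrees. In form: [[[tx, ty, tz, rx, ry, rz], ...]]. A call has 1 to 12 rows; each row shifts and turns the commanded pose from where the row before left it; what a row does not reach is not made up. A row lasts 1/12 s, in which the tool goes at most 41.7 mm and 7.16 degrees, less where a joint would pass 70% of its speed; a pose out of reach is approached as far as the arm can. A call is refused whole if a number of a shift passes 4.17 or a number of a turn 7.16, either way. A call with a gripper value outside its range is refused whole. "gripper" is the opening, from -1 (shut) to 1 (fully open), set as the call begins (left out, the last holds). The fingers move at their own pace and stop on an object; "squeeze" is the grip in N (left out, the last holds). Time passes only in rows, so rows that do not move let the fingers close. It gives the time, the measured TCP pose, the force, the opening and the grip force at its end, in the units of the state.
- monitor.read_state(): the state, without advancing time (a new reading comes with each control period).
- eyes.read_camera(name): name is "scene" or "top" or "wrist"; returns the picture (480x640x3 uint8, blue, green, red); there is no depth.
- eyes.camera_model(name): a dict with "fx", "fy", "cx", "cy" (pixels), "k1" (the pictures are not rectified: a ray, as slopes to the right and down, at radius r is drawn at 1 + k1 r^2 times it, then the intrinsics apply), "rvec" (rotation vector, rad) and "tvec" (3), from world to camera coordinates, as OpenCV has them. Camera axes: x right, y down, z forward; pixel columns grow to the right and rows downward; lengths in m; the calibration is good to about 2 mm. A picture is of the moment at which its call begins: read the wrist's pose just before it. camera_model takes no time and is no camera call; for the wrist camera it gives the pose at the moment of the call.
- ticket.close_job(): hands the job in; it is judged then, once.
The state is a dict: "t": time; "q": joint angles; "dq": joint speeds; "joint_torque": joint torques, N m; "tool_pos": TCP position; "orientation": TCP orientation; "force": force on the tool from outside, world axes, zero at the start; "wrist_torque": the same for the moment, N m; "opening": finger opening in m; "gripper_force": force on a finger pad.
Only numpy, scipy, OpenCV 4.12 (cv2) and the standard library are available. Lean on these libraries where they do the work, as an engineer would, in place of code of your own. Each camera call takes 0.05 s, during which the arm holds its last target. There are 200 camera calls.

TASK

Load the bench press: take the blank whose outline matches the cavity of the die on the drawn-out slide and lay it in that cavity, flat and fully down, then push the slide fully home. Only when the slide is home, press the right one of the two interlocked keys on top of the press all the way down, so that the left key, which is down now, pops up. Leave the other blanks where they lie.

Things in the scene. Friction and masses are not known exactly. Their poses are not given: they have to be found in the camera images.
- square_blank: square blank of bare aluminium, 44 x 44 mm, 10 mm thick, 52 g; origin at the centre of its underside, z up, x and y along its sides. It lies flat on the bench and matches the cavity
- round_blank: round blank of bare aluminium, 46 mm in diameter, 10 mm thick, lying flat on the bench; origin at the centre of its underside. For another die; stays where it is
- oblong_blank: oblong blank of bare aluminium, 60 mm along its x, 34 mm along its y, 10 mm thick, lying flat on the bench; origin at the centre of its underside. For another die; stays where it is
- press: the grey drawer-loading bench press, fixed; origin on the bench under the middle of its front face, x pointing to its back, y to its left, z up. The housing is 204 mm wide, 180 mm deep, 96 mm high (a gauge at its back left reaches 153 mm); the slide comes out of its front (-x), over a low apron 67 mm either side and 122 mm long, 14 mm high, with guide rails to 30 mm
- cavity (a point): centre of the floor of the cavity in the dark steel die on the slide (moves with it). Square recess 47 x 47 mm, 4 mm deep, 2 mm bevel round the mouth; the die's flat top is 76 x 76 mm, 40 mm above the bench, so a seated blank stands 6 mm proud. Axes: x points into the press (the way the slide goes home), y to its left, z up; the sides are parallel to x and y
- slide_handle (a point): middle of the slide's handle, a steel bar 11 mm thick and 100 mm long along y, 46 mm above the bench, 87 mm in front (-x) of the cavity's centre; axes as the cavity's. Behind it a front plate, 134 mm wide and 10 mm thick, stands across the slide 42 to 52 mm in front of the cavity's centre, top edge 61 mm above the bench. Push along +x to send the slide home
- slide (a joint): how far the slide is drawn out of the press, m: 0 fully home against its stop, 0.125 fully out; it starts 0.105 to 0.125 out. It runs with about 2.5 N friction and stays where it is left
- key_left_top (a point): centre of the top of the left key (+y side; ram up), down at the start; axes as the cavity's. The two grey keys stand side by side along y, 48 mm apart, on top of the press near its front edge; each is 36 mm along x and 32 mm along y; its top is 112 mm above the bench when up, 105 mm when down
- key_right_top (a point): centre of the top of the right key (-y side; stroke), up at the start, 112 mm above the bench; it moves with the key
- key_left (a joint): depression of the left key, m: 0 up, 0.007 down. The keys are interlocked: pressing the raised one down (about 2 N over 7 mm, with a snap half way) makes the other pop up
- key_right (a joint): depression of the right key, m: 0 up, 0.007 down
Mind the look-alikes: they are no part of the job. Leave any turquoise look-alike of the square_blank alone.

How it is judged:
By the outcome, as a careful person would: the job done as asked, in the order asked, and still so for the second after the job is handed in, with the robot touching nothing.
It also fails if it takes over 58 s, if anything falls off the work surface, if the arm or the gripper's body presses on something with over 40 N, if the wrist force passes 120 N, or if a joint passes its speed limit or range.

## Working session

There is one attempt and no reset: what is moved stays moved. The work goes in short steps, Python scripts to look and compute and a tool call to move; the robot and the scene stay as the last step left them, time stands still between calls to the robot, and variables do not carry over. Pictures are saved under pics/ and viewed, at most 10 in all, crops included, and the job is handed in when it is done.

Besides the shell and the picture viewer there is one more tool, called after ">>>" as name(argument=value, ...), one argument or row to a line, values as JSON. arm_command: Moves the arm, as the interface text tells. Its arguments: {"type":"object","properties":{"deltas":{"type":"array"},"gripper":{"type":"number"},"squeeze":{"type":"number"}},"required":["deltas"]}

```bash
ls; mkdir -p pics
python3 - <<'E'
from plant import monitor, eyes
import cv2,numpy as np
s=monitor.read_state();print({k:np.round(v,3) for k,v in s.items()})
for n in ["scene","top"]:
    im=eyes.read_camera(n);cv2.imwrite(f"pics/{n}0.png",im)
    m=eyes.camera_model(n);print(n,m)
E
```

```text
pics
{'t': np.float64(0.0), 'q': array([ 1.076,  0.131,  1.489, -0.   ,  1.523, -0.085]), 'dq': array([-0.001,  0.   ,  0.   ,  0.001,  0.001, -0.001]), 'joint_torque': array([ 1.0000e-03, -5.5982e+01, -4.9177e+01,  7.7000e-02,  3.6000e-02,
       -0.0000e+00]), 'tool_pos': array([0.239, 0.55 , 0.218]), 'orientation': array([-6.390e-01, -3.075e+00,  3.000e-03]), 'force': array([-0.451,  0.077, -0.022]), 'wrist_torque': array([ 0.027,  0.059, -0.015]), 'gripper_force': np.float64(0.0), 'opening': np.float64(0.093)}
scene {'fx': 489.3658768570672, 'fy': 489.3658768570672, 'cx': 320.7218773816827, 'cy': 239.84633842554544, 'k1': -0.09462247501325681, 'rvec': array([ 2.2136045 , -1.37387147,  0.40357659]), 'tvec': array([-0.22952891,  0.47418953,  0.6331109 ])}
top {'fx': 470.22589634553225, 'fy': 470.22589634553225, 'cx': 322.32424297159537, 'cy': 240.16297457644015, 'k1': -0.08197292353020068, 'rvec': array([ 2.15622577, -2.18840526,  0.123967  ]), 'tvec': array([0.02509616, 0.55003123, 0.89350416])}
```

View pics/scene0.png

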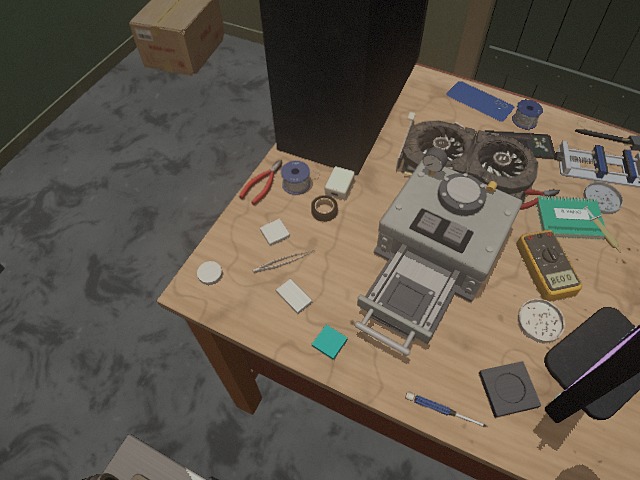

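View pics/top0.png

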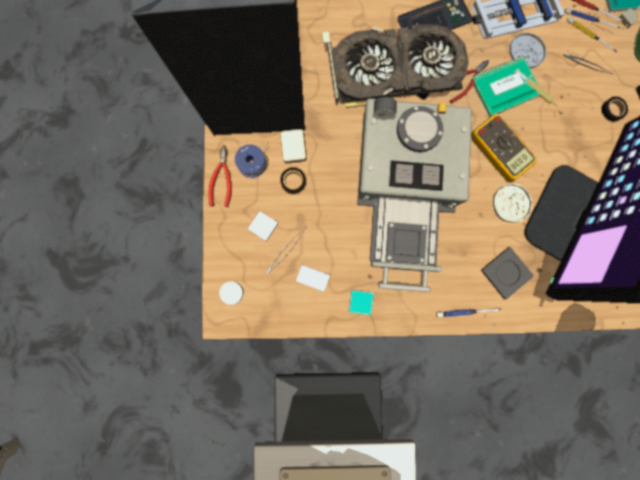

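The scene view shows the square blank at (274,232), round at (209,272), oblong at (294,295), a turquoise square at (330,341) and a pale thick box at (340,182). In the top view these are (262,226), (231,293), (313,278), (361,302) and (293,146). The die is at about (407,243) and the handle bar at (405,288). The bare-metal square at top (262,226) fits. The turquoise one is the look-alike, and the box is taller and not a blank. I'll confirm this in a crop while measuring.

```bash
cat > h.py <<'E'
import cv2,numpy as np
from plant import monitor, eyes
def ray(m,px):
    K=np.array([[m['fx'],0,m['cx']],[0,m['fy'],m['cy']],[0,0,1]])
    # drawn = p*(1+k1 r^2), OpenCV radial model
    p=cv2.undistortPointsIter(np.float64(px).reshape(-1,1,2),K,np.array([m['k1'],0,0,0.]),None,None,(3,50,1e-12)).reshape(-1,2)
    R=cv2.Rodrigues(np.array(m['rvec']))[0]; o=-R.T@m['tvec']
    d=np.c_[p,np.ones(len(p))]@R
    return o,d
def onplane(m,px,z):
    o,d=ray(m,px); return o+d*((z-o[2])/d[:,2])[:,None]
def tri(m1,p1,m2,p2):
    o1,d1=ray(m1,p1);o2,d2=ray(m2,p2);out=[]
    for a,b in zip(d1,d2):
        s=np.linalg.lstsq(np.c_[a,-b],o2-o1,rcond=None)[0]
        A,B=o1+a*s[0],o2+b*s[1]; out.append(np.r_[(A+B)/2,np.linalg.norm(A-B)])
    return np.array(out)
def project(m,P):
    K=np.array([[m['fx'],0,m['cx']],[0,m['fy'],m['cy']],[0,0,1]])
    return cv2.projectPoints(np.float64(P).reshape(-1,1,3),np.array(m['rvec']),np.array(m['tvec']),K,np.array([m['k1'],0,0,0.]))[0].reshape(-1,2)
E
python3 - <<'E'
from h import *
M={n:eyes.camera_model(n) for n in("scene","top")}
I={n:cv2.imread(f"pics/{n}0.png") for n in M}
seeds={'square':((274,232),(262,226)),'round':((209,272),(231,293)),'oblong':((294,295),(313,278))}
for k,(a,b) in seeds.items():
    c={}
    for n,p in(("scene",a),("top",b)):
        hsv=cv2.cvtColor(I[n],cv2.COLOR_BGR2HSV)
        mask=((hsv[...,1]<45)&(hsv[...,2]>185)).astype(np.uint8)
        N,L,S,C=cv2.connectedComponentsWithStats(mask)
        l=L[p[1],p[0]]; cn=cv2.findContours((L==l).astype(np.uint8),0,cv2.CHAIN_APPROX_NONE)[0][0]
        mo=cv2.moments((L==l).astype(np.uint8),True);c[n]=(mo['m10']/mo['m00'],mo['m01']/mo['m00'])
        w=onplane(M[n],cn[:,0].astype(float),0.010)[:,:2]
        r=cv2.minAreaRect((w*1000).astype(np.float32)); print(k,n,S[l],np.round(c[n],1),np.round(r[0],1),np.round(r[1],1),round(r[2],1))
    print(' tri',np.round(tri(M['scene'],[c['scene']],M['top'],[c['top']]),4))
# rough die
print(np.round(onplane(M['top'],[(407,243),(405,288),(360,200),(470,205)],.04),3), np.round(onplane(M['top'],[(402,173),(431,175)],.108),3))
a=cv2.resize(I['top'][190:320,200:390],None,fx=4,fy=4,interpolation=2)[:, :760]
cv2.imwrite("pics/cropA.png",a)
b=cv2.resize(I['top'][150:300,350:480],None,fx=4,fy=4,interpolation=2); c=cv2.resize(I['scene'][200:360,345:480],None,fx=3,fy=3.0,interpolation=2)
o=np.zeros((600,540+270,3),np.uint8);o=np.zeros((600,790,3),np.uint8); o[:,:520]=b; c=cv2.resize(I['scene'][200:360,345:480],(270,320),interpolation=2);o[:320,520:]=c
cv2.imwrite("pics/cropB.png",o)
E
```

```text
square scene [     0      0    640    480 305651] [319.3 239.4] [802.1 182.3] [1369.5 2041. ] 25.3
square top [248 212  29  28 473] [262.4 225.5] [583.7 136.5] [44.4 43.5] 56.6
 tri [[ 0.6045  0.0985 -0.016   0.0892]]
round scene [     0      0    640    480 305651] [319.3 239.4] [802.1 182.3] [1369.5 2041. ] 25.3
round top [220 282  22  23 412] [230.5 292.7] [449.7 200.4] [41.9 43.5] 90.0
 tri [[0.4694 0.0721 0.2243 0.1776]]
oblong scene [277 280  34  32 416] [293.7 295.2] [479.1  36.9] [57.5 32.3] 68.4
oblong top [297 265  33  26 523] [312.5 277.7] [477.7  37.4] [60.  34.3] 68.6
 tri [[0.4782 0.0368 0.0091 0.0015]]
[[ 0.541 -0.147  0.04 ]
 [ 0.454 -0.141  0.04 ]
 [ 0.627 -0.058  0.04 ]
 [ 0.615 -0.276  0.04 ]] [[ 0.663 -0.13   0.108]
 [ 0.659 -0.183  0.108]]
```

View pics/cropA.png

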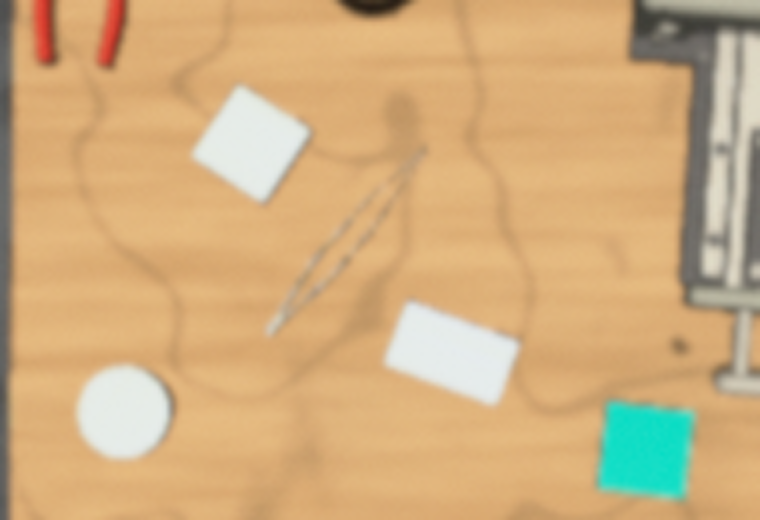

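View pics/cropB.png

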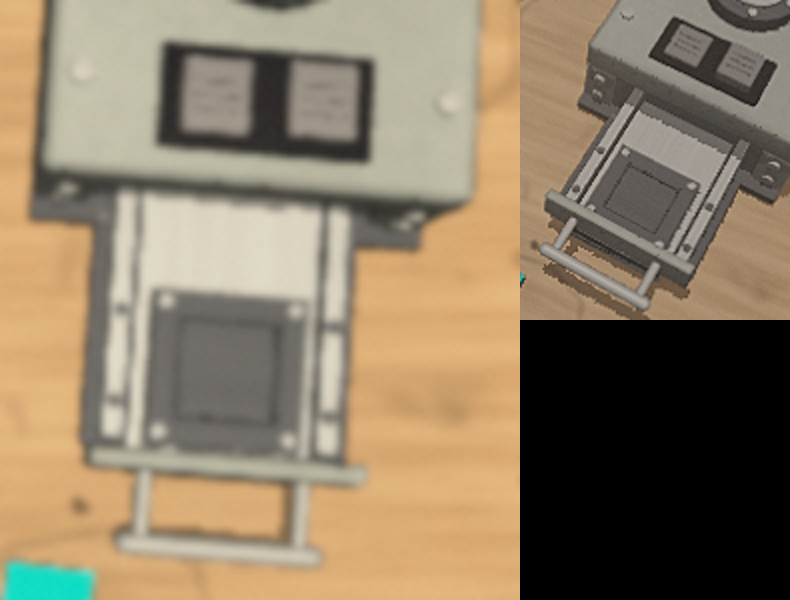

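The crops confirm it: the bare square is at top (262,226), with tweezers lying to its right and the turquoise square separate at (361,302). The second crop shows the die with its square recess in the middle, the front plate and handle towards the robot, and the two keys behind. Next I'll move above the square and measure with the wrist camera. I'm turning tool y to -33° so the fingers stay clear of the tweezers.

>>> arm_command(
  deltas=[
    [[2.65, -3.18, 0, 0, 0, -7.1], [2.65, -3.18, 0, 0, 0, -7.1], [2.65, -3.18, 0, 0, 0, -7.1], [2.65, -3.18, 0, 0, 0, -7.1], [2.65, -3.18, 0, 0, 0, -7.1], [2.65, -3.18, 0, 0, 0, -7.1], [2.65, -3.18, 0, 0, 0, -7.1], [2.65, -3.18, 0, 0, 0, -7.1], [2.65, -3.18, 0, 0, 0, -7.1], [2.65, -3.18, 0, 0, 0, -7.1], [2.65, -3.18, 0, 0, 0, -7.1], [2.65, -3.18, 0, 0, 0, -7.1]],
  ],
  gripper=1,
)

```text
t: 1.1
tool_pos: [0.5578, 0.1668, 0.2182]
orientation: [-2.558, -1.823, 0.001]
force: [0.1, 0.5, -0.3]
opening: 0.0931
gripper_force: 0.0
```

>>> arm_command(
  deltas=[
    [[2.65, -3.18, 0, 0, 0, -7.1], [0, 0, 0, 0, 0, -7], [0, 0, 0, 0, 0, 0], [0, 0, 0, 0, 0, 0], [0, 0, 0, 0, 0, 0]],
  ],
)

```text
t: 1.52
tool_pos: [0.5828, 0.1378, 0.2183]
orientation: [-2.754, -1.511, 0.001]
force: [-0.1, 0.3, 0.5]
opening: 0.0929
gripper_force: 0.0
```

Run:
```python
from h import *
s=monitor.read_state();print(s['t'],np.round(s['tool_pos'],4))
m=eyes.camera_model("wrist");im=eyes.read_camera("wrist");cv2.imwrite("pics/w1.png",im)
np.save("w1.npy",m,allow_pickle=True)
R=cv2.Rodrigues(s['orientation'])[0];print(np.round(R,3)); print('cam',-cv2.Rodrigues(m['rvec'])[0].T@m['tvec'])
print(project(m,[[.5837,.1365,.01]]))
```

```text
1.5167 [0.5828 0.1378 0.2183]
[[ 0.537  0.844 -0.001]
 [ 0.844 -0.537  0.   ]
 [-0.    -0.001 -1.   ]]
cam [0.61992509 0.19541235 0.38406707]
[[322.52098234 206.967424  ]]
```

View pics/w1.png

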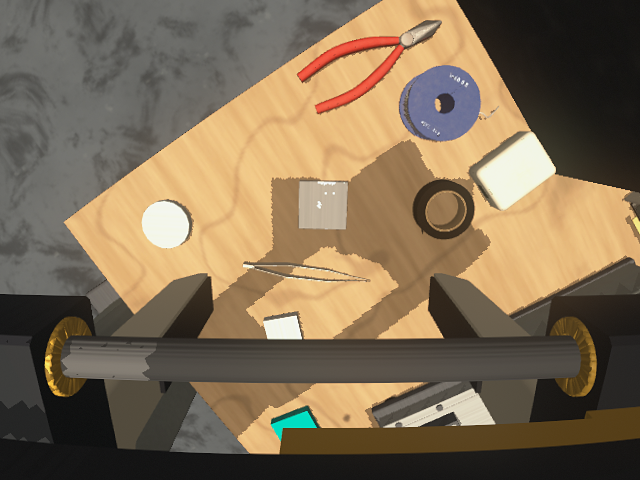

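The wrist view shows the square blank at (323,205), in shadow and lined up with the image axes. The round one is at (166,224), the oblong at (283,326), the tweezers at (305,271) and the die at the bottom right. Both finger sides of the square are free. Next is a rectangle fit and its height.

```bash
cat >> h.py <<'E'
def blob(im,x0,y0,x1,y1,smax=60,vmin=0):
    h=cv2.cvtColor(im,cv2.COLOR_BGR2HSV); k=np.zeros(im.shape[:2],np.uint8)
    k[y0:y1,x0:x1]=((h[...,1]<smax)&(h[...,2]>=vmin))[y0:y1,x0:x1]
    k=cv2.morphologyEx(k,cv2.MORPH_OPEN,np.ones((3,3)))
    c=max(cv2.findContours(k,0,cv2.CHAIN_APPROX_NONE)[0],key=cv2.contourArea)
    k[:]=0; cv2.drawContours(k,[c],-1,1,-1)
    mo=cv2.moments(k,True); return c[:,0].astype(float),np.array([mo['m10'],mo['m01']])/mo['m00']
E
python3 - <<'E'
from h import *
m=np.load("w1.npy",allow_pickle=True).item()
M={n:eyes.camera_model(n) for n in("scene","top")}
im=cv2.imread("pics/w1.png");h=cv2.cvtColor(im,cv2.COLOR_BGR2HSV);print(h[205,290:360:5,1])
cw,pw=blob(im,275,165,375,250)
ct,pt=blob(cv2.imread("pics/top0.png"),240,205,285,245,60,150)
cs,ps=blob(cv2.imread("pics/scene0.png"),255,215,295,247,60,150)
print(pw,pt,ps)
for mm,c in((m,cw),(M['top'],ct),(M['scene'],cs)):
    r=cv2.minAreaRect((onplane(mm,c,.010)[:,:2]*1000).astype(np.float32));print(np.round(r[0],1),np.round(r[1],1),round(r[2],1))
print(np.round(tri(m,[pw],M['top'],[pt]),4),np.round(tri(m,[pw],M['scene'],[ps]),4))
E
```

```text
[118 119  49  48  48  50  31  50  48  47  48  47 118 122]
[322.54128035 204.40485651] [262.35928144 225.51696607] [274.36754177 230.49642005]
[585. 138.] [43.5 43.2] 56.9
[583.6 136.5] [45.6 45. ] 56.3
[585.6 136.5] [44.5 43.7] 55.7
[[5.844e-01 1.375e-01 3.600e-03 1.000e-04]] [[0.5855 0.1375 0.0087 0.002 ]]
```

The three views agree: centre (0.585, 0.1375), sides at 56.6°, size about 44 mm. The top measures 4–9 mm high against 10 mm given, which is within calibration. I'll descend and grip low.

>>> arm_command(
  deltas=[
    [[0.22, -0.03, -3.9, 0, 0, -0.9], [0, 0, -3.9, 0, 0, 0], [0, 0, -3.9, 0, 0, 0], [0, 0, -3.9, 0, 0, 0], [0, 0, -3.0, 0, 0, 0], [0, 0, -1.5, 0, 0, 0], [0, 0, -0.7, 0, 0, 0], [0, 0, -0.6, 0, 0, 0], [0, 0, 0, 0, 0, 0], [0, 0, 0, 0, 0, 0]],
  ],
  gripper=0.4,
)

```text
t: 2.4
tool_pos: [0.5867, 0.1373, 0.0062]
orientation: [2.768, 1.484, 0.003]
force: [-0.7, -0.3, -0.6]
opening: 0.0653
gripper_force: 0.0
```

>>> arm_command(
  deltas=[
    [[0, 0, 0, 0, 0, 0], [0, 0, 0, 0, 0, 0], [0, 0, 0, 0, 0, 0], [0, 0, 0, 0, 0, 0], [0, 0, 0, 0, 0, 0], [0, 0, 0, 0, 0, 0], [0, 0, 0, 0, 0, 0], [0, 0, 0, 0, 0, 0]],
  ],
  gripper=-1,
  squeeze=20,
)

```text
t: 3.07
tool_pos: [0.5863, 0.1367, 0.0055]
orientation: [2.769, 1.482, 0.002]
force: [-0.8, -0.6, 6.5]
opening: 0.0434
gripper_force: 20.0
```

>>> arm_command(
  deltas=[
    [[0, 0, 2, 0, 0, 0], [0, 0, 4, 0, 0, 0], [0, 0, 4, 0, 0, 0], [-1.07, -3.15, 1.2, 0, 0, -6.8], [-1.07, -3.15, 1.2, 0, 0, -6.8], [-1.07, -3.15, 1.2, 0, 0, -6.8], [-1.07, -3.15, 1.2, 0, 0, -6.8], [-1.07, -3.15, 1.2, 0, 0, -6.8], [-1.07, -3.15, 1.2, 0, 0, -6.8], [-1.07, -3.15, 1.2, 0, 0, -6.8], [-1.07, -3.15, 1.2, 0, 0, -6.8], [-1.07, -3.15, 1.2, 0, 0, -6.8]],
  ],
)

```text
t: 4.07
tool_pos: [0.4884, -0.1482, 0.213]
orientation: [-3.138, 0.143, 0.0]
force: [0.4, 0.2, 0.0]
opening: 0.0437
gripper_force: 20.0
```

>>> arm_command(
  deltas=[
    [[0, 0, 0, 0, 0, 0], [0, 0, 0, 0, 0, 0], [0, 0, 0, 0, 0, 0], [0, 0, 0, 0, 0, 0]],
  ],
)

```text
t: 4.4
tool_pos: [0.4893, -0.1458, 0.2118]
orientation: [-3.138, 0.13, 0.002]
force: [-0.4, -0.1, 0.5]
opening: 0.0434
gripper_force: 20.0
```

Run:
```python
from h import *
s=monitor.read_state();print(s['t'],np.round(s['tool_pos'],4))
m=eyes.camera_model("wrist");im=eyes.read_camera("wrist");cv2.imwrite("pics/w2.png",im)
np.save("w2.npy",m,allow_pickle=True)
R=cv2.Rodrigues(s['orientation'])[0];print(np.round(R,3))
print(project(m,[[.541,-.147,.04]]))
```

```text
4.4 [ 0.4893 -0.1458  0.2118]
[[ 0.997 -0.083 -0.001]
 [-0.083 -0.997  0.001]
 [-0.001 -0.001 -1.   ]]
[[317.34576103 149.68242362]]
```

View pics/w2.png

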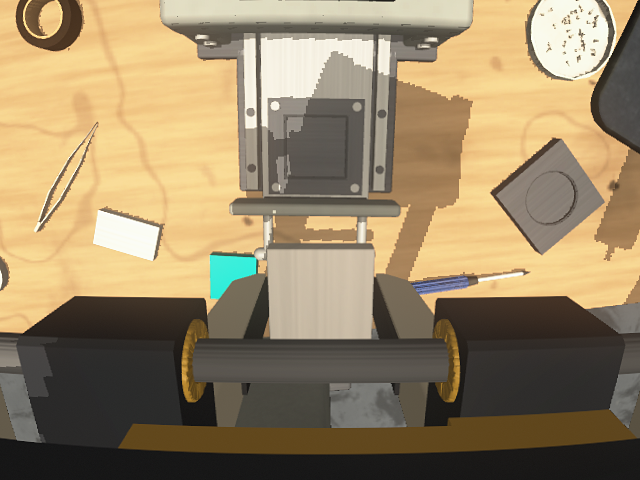

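Wrist view: the blank is held between the fingers with its front edge at y≈247. The die is centred near (317,146), with four corner screws at (275,106), (358,107), (276,187) and (354,187). The recess outline runs from (285,114) to (347,178). I'll measure it from the recess edge and the screws.

Run:
```python
from h import *
m=np.load("w2.npy",allow_pickle=True).item(); t=eyes.camera_model("top"); sc=eyes.camera_model("scene")
def spots(im,pts,w):
    g=cv2.cvtColor(im,cv2.COLOR_BGR2GRAY).astype(float);out=[]
    for x,y in pts:
        a=g[y-w:y+w+1,x-w:x+w+1]; a=np.clip(a-np.median(a)-25,0,None); Y,X=np.mgrid[-w:w+1,-w:w+1]
        out.append((x+(a*X).sum()/a.sum(),y+(a*Y).sum()/a.sum()))
    return np.array(out)
im=cv2.imread("pics/w2.png")
W=spots(im,[(275,106),(358,107),(354,187),(276,187)],5)
# top crop B: pixel/4 + (350,150)
T=spots(cv2.imread("pics/top0.png"),[(392,225),(424,228),(422,260),(389,257)],2)
print(W.round(1).tolist(),T.round(1).tolist())
print(np.round(tri(m,W,t,T),4))
for mm,p in((m,W),(t,T)):
    P=onplane(mm,p,.040)[:,:2];print(P.round(4).tolist(),P.mean(0).round(4), [round(float(np.degrees(np.arctan2(*(v[::-1])))),1) for v in (P[0]-P[3],P[1]-P[2],P[0]-P[1],P[3]-P[2])],[round(float(np.linalg.norm(v)),4) for v in (P[0]-P[3],P[1]-P[2],P[0]-P[1],P[3]-P[2])])
# recess edge lines, darkest grey-gradient along scan lines, on the die plane
g=cv2.GaussianBlur(cv2.cvtColor(im,cv2.COLOR_BGR2GRAY),(3,3),0)
print('row146',g[146,262:375].tolist());print('col317',g[95:205,325].tolist())
```

```text
[[276.4, 104.1], [357.1, 106.0], [354.3, 187.8], [278.9, 186.9]] [[391.2, 224.5], [423.8, 227.0], [421.7, 259.9], [389.0, 257.3]]
[[ 5.786e-01 -1.180e-01  3.750e-02  8.000e-04]
 [ 5.717e-01 -1.804e-01  4.470e-02  4.000e-04]
 [ 5.080e-01 -1.745e-01  4.060e-02  7.000e-04]
 [ 5.137e-01 -1.125e-01  3.520e-02  1.200e-03]]
[[0.5788, -0.1181], [0.5721, -0.1807], [0.5082, -0.1743], [0.5139, -0.1134]] [ 0.5432 -0.1466] [-4.1, -5.7, 83.9, 84.6] [0.0651, 0.0643, 0.063, 0.0611]
[[0.5779, -0.1177], [0.5722, -0.1816], [0.5078, -0.175], [0.5139, -0.1114]] [ 0.5429 -0.1464] [-5.6, -5.9, 84.9, 84.6] [0.0643, 0.0647, 0.0642, 0.0638]
row146 [130, 155, 159, 159, 159, 143, 110, 91, 91, 92, 92, 92, 92, 92, 91, 91, 91, 91, 90, 90, 90, 86, 80, 77, 80, 88, 91, 91, 90, 90, 90, 90, 90, 90, 90, 89, 89, 89, 89, 89, 89, 90, 90, 89, 90, 90, 89, 90, 90, 90, 89, 89, 89, 89, 89, 89, 89, 89, 89, 89, 89, 89, 89, 88, 88, 89, 89, 89, 89, 89, 89, 89, 89, 89, 89, 89, 89, 89, 89, 89, 89, 88, 84, 75, 71, 75, 83, 88, 88, 88, 89, 89, 89, 89, 90, 89, 89, 89, 89, 87, 96, 126, 154, 162, 160, 159, 154, 133, 104, 86, 76, 78, 107]
col317 [162, 161, 151, 123, 99, 93, 95, 95, 95, 95, 95, 94, 94, 94, 93, 92, 92, 93, 92, 86, 79, 78, 84, 90, 92, 91, 91, 91, 90, 89, 90, 90, 90, 91, 91, 90, 89, 90, 90, 90, 90, 90, 90, 89, 88, 88, 88, 88, 89, 89, 88, 88, 88, 88, 88, 87, 87, 87, 87, 87, 87, 86, 85, 85, 85, 85, 85, 84, 84, 85, 86, 86, 87, 87, 88, 88, 87, 87, 87, 87, 85, 79, 73, 74, 79, 85, 87, 87, 87, 87, 87, 88, 88, 88, 88, 87, 88, 87, 88, 105, 131, 127, 93, 73, 74, 76, 77, 78, 82, 96]
```

Run:
```python
from h import *
m=np.load("w2.npy",allow_pickle=True).item()
im=cv2.imread("pics/w2.png"); g=cv2.GaussianBlur(cv2.cvtColor(im,cv2.COLOR_BGR2GRAY),(3,3),0).astype(int)
def mn(v,o): i=int(np.argmin(v)); a,b,c=v[i-1],v[i],v[i+1]; return o+i+0.5*(a-c)/max(a-2*b+c,1)
rows=range(122,172,3); cols=range(292,342,3)
L=[(mn(g[r,279:292],279),r) for r in rows];Rr=[(mn(g[r,340:353],340),r) for r in rows]
U=[(c,mn(g[108:123,c],108)) for c in cols];D=[(c,mn(g[170:185,c],170)) for c in cols]
ln=[]
for e in (L,Rr,U,D):
    P=onplane(m,e,.039)[:,:2]; vx,vy,x,y=cv2.fitLine(P.astype(np.float32),cv2.DIST_HUBER,0,.001,.001).ravel()
    ln.append((vx,vy,x,y));print(round(float(np.degrees(np.arctan2(vy,vx))),2),np.round([x,y],4))
def X(a,b): s=np.linalg.solve(np.array([[a[0],-b[0]],[a[1],-b[1]]]),[b[2]-a[2],b[3]-a[3]]);return np.array([a[2]+s[0]*a[0],a[3]+s[0]*a[1]])
C=np.array([X(ln[i],ln[j]) for i,j in((0,2),(1,2),(1,3),(0,3))]);print(C.round(4).tolist(),C.mean(0).round(4),[round(float(np.linalg.norm(C[i]-C[i-1])),4) for i in range(4)])
s=monitor.read_state();R=cv2.Rodrigues(s['orientation'])[0]
# held blank: front edge & side edges
print('row300',g[255,255:290].tolist(),g[255,360:385].tolist(),'col320',g[236:256,290].tolist(),g[236:256,350].tolist())
q=onplane(m,[(270,247),(373,246)],s['tool_pos'][2]+.0045); print(((q-s['tool_pos'])@R).round(4))
```

```text
Traceback (most recent call last):
IndexError: index 13 is out of bounds for axis 0 with size 13
```

```bash
cat > c.py <<'E'
from h import *
def recess(m,im,cx,cy,a,b,w=5,z=.039):
    g=cv2.GaussianBlur(cv2.cvtColor(im,cv2.COLOR_BGR2GRAY),(3,3),0).astype(float)
    def mn(v,o):
        v=v-np.linspace(v[0],v[-1],len(v)); i=int(np.clip(np.argmin(v),1,len(v)-2)); return o+i+np.clip(.5*(v[i-1]-v[i+1])/max(v[i-1]-2*v[i]+v[i+1],1),-1,1)
    S=[]
    for sx in(-1,1):
        o=int(cx+sx*a-w); S.append([(mn(g[r,o:o+2*w+1],o),r) for r in range(int(cy-b*.8),int(cy+b*.8),2)])
    for sy in(-1,1):
        o=int(cy+sy*b-w); S.append([(c,mn(g[o:o+2*w+1,c],o)) for c in range(int(cx-a*.8),int(cx+a*.8),2)])
    ln=[cv2.fitLine((onplane(m,e,z)[:,:2]*1000).astype(np.float32),cv2.DIST_HUBER,0,.01,.001).ravel() for e in S]
    def X(p,q): s=np.linalg.solve(np.array([[p[0],-q[0]],[p[1],-q[1]]]),[q[2]-p[2],q[3]-p[3]]);return np.array([p[2]+s[0]*p[0],p[3]+s[0]*p[1]])
    C=np.array([X(ln[i],ln[j]) for i,j in((0,2),(1,2),(1,3),(0,3))])
    print('angles',[round(float(np.degrees(np.arctan(l[1]/l[0]))),2) for l in ln],'centre',C.mean(0).round(1),'sides',[round(float(np.linalg.norm(C[i]-C[i-1])),1) for i in range(4)])
    return C
E
python3 - <<'E'
from c import *
m=np.load("w2.npy",allow_pickle=True).item();im=cv2.imread("pics/w2.png")
recess(m,im,315.5,146.5,30.5,31)
s=monitor.read_state();R=cv2.Rodrigues(s['orientation'])[0];g=im[...,1]
print(g[258,258:290].tolist(),g[258,360:385].tolist(),g[236:256,290].tolist(),g[236:256,350].tolist())
q=onplane(m,[(270,247),(373,246)],s['tool_pos'][2]+.0045); print(((q-s['tool_pos'])@R).round(4))
E
```

```text
angles [-5.41, -5.29, 84.53, 84.67] centre [ 543.3 -145.6] sides [48.6, 48.6, 48.5, 48.7]
[215, 217, 219, 214, 156, 158, 132, 131, 112, 176, 187, 187, 187, 188, 188, 188, 189, 188, 188, 187, 187, 185, 183, 184, 185, 185, 185, 183, 183, 182, 184, 183] [191, 190, 190, 189, 190, 190, 191, 192, 192, 192, 193, 192, 191, 182, 183, 210, 212, 210, 211, 210, 210, 209, 208, 209, 210] [120, 117, 116, 117, 119, 123, 124, 107, 100, 99, 99, 99, 101, 153, 181, 187, 188, 188, 187, 186] [131, 132, 131, 131, 127, 197, 197, 129, 97, 101, 103, 103, 108, 159, 189, 197, 197, 196, 197, 197]
[[ 0.022  -0.0204 -0.0045]
 [ 0.0225  0.021  -0.0045]]
```

The fit is clean: recess centre (543.3, -145.6) mm, yaw -5.4°, side 48.6 mm (mid-bevel), and the screws at 39.5 mm against 40 given. The blank is centred in the grip. I'm moving over the cavity and stopping above it.

>>> arm_command(
  deltas=[
    [[1.8, 0, 0, 0, 0, -0.6], [1.8, 0, 0, 0, 0, 0], [1.79, 0.02, -2, 0, 0, 0], [0, 0, -3.5, 0, 0, 0], [0, 0, -3.5, 0, 0, 0], [0, 0, -3.0, 0, 0, 0], [0, 0, -1.5, 0, 0, 0], [0, 0, 0, 0, 0, 0], [0, 0, 0, 0, 0, 0], [0, 0, 0, 0, 0, 0], [0, 0, 0, 0, 0, 0], [0, 0, 0, 0, 0, 0]],
  ],
)

```text
t: 5.45
tool_pos: [0.5448, -0.147, 0.0797]
orientation: [3.137, -0.149, 0.005]
force: [0.5, -0.1, -0.5]
opening: 0.0433
gripper_force: 20.0
```

Run:
```python
from h import *
s=monitor.read_state();R=cv2.Rodrigues(s['orientation'])[0];print(s['t'],np.round(s['tool_pos'],4),np.round(R,4).tolist())
```

```text
5.45 [ 0.5448 -0.147   0.0797] [[0.9955, -0.0951, 0.0032], [-0.0951, -0.9955, -0.0012], [0.0033, 0.0009, -1.0]]
```

>>> arm_command(
  deltas=[
    [[-0.15, 0.14, -1.2, 0, 0, 0], [0, 0, -1.0, 0, 0, 0], [0, 0, -0.6, 0, 0, 0], [0, 0, -0.3, 0, 0, 0], [0, 0, 0, 0, 0, 0], [0, 0, 0, 0, 0, 0], [0, 0, 0, 0, 0, 0]],
  ],
)

```text
t: 6.03
tool_pos: [0.542, -0.1454, 0.0468]
orientation: [3.138, -0.15, 0.0]
force: [0.4, 0.3, -1.7]
opening: 0.0435
gripper_force: 20.0
```

>>> arm_command(
  deltas=[
    [[0.1, 0, -0.2, 0, 0, 0], [0, 0, -0.2, 0, 0, 0], [0, 0, -0.1, 0, 0, 0], [0, 0, 0, 0, 0, 0], [0, 0, 0, 0, 0, 0], [0, 0, 0, 0, 0, 0]],
  ],
)

```text
t: 6.53
tool_pos: [0.5428, -0.1453, 0.0416]
orientation: [-3.138, 0.15, 0.0]
force: [-0.1, 1.0, -1.0]
opening: 0.0438
gripper_force: 20.0
```

>>> arm_command(
  deltas=[
    [[0, 0, -0.05, 0, 0, 0], [0, 0, 0, 0, 0, 0], [0, 0, 0, 0, 0, 0]],
  ],
)

```text
t: 6.78
tool_pos: [0.5429, -0.1453, 0.0415]
orientation: [3.138, -0.15, 0.0]
force: [-2.3, 0.7, 3.5]
opening: 0.0435
gripper_force: 20.0
```

>>> arm_command(
  deltas=[
    [[0, 0, 0, 0, 0, 0], [0, 0, 0, 0, 0, 0], [0, 0, 0, 0, 0, 0], [0, 0, 0, 0, 0, 0], [0, 0, 3, 0, 0, 0], [0, 0, 4, 0, 0, 0], [0, 0, 4, 0, 0, 0], [-2, 0.2, 4, 0, 0, 0], [-3, 0.2, 2, 0, 0, 0], [0, 0, 0, 0, 0, 0], [0, 0, 0, 0, 0, 0], [0, 0, 0, 0, 0, 0]],
  ],
  gripper=0.3,
)

```text
t: 7.78
tool_pos: [0.4942, -0.1413, 0.2076]
orientation: [-3.138, 0.151, 0.0]
force: [-0.2, -0.1, -0.2]
opening: 0.0602
gripper_force: 0.0
```

Run:
```python
from h import *
s=monitor.read_state();print(s['t'],np.round(s['tool_pos'],4))
m=eyes.camera_model("wrist");im=eyes.read_camera("wrist");cv2.imwrite("pics/w3.png",im)
np.save("w3.npy",m,allow_pickle=True)
p=project(m,[[.5433,-.1456,.046]])[0].astype(int);print(p)
c=cv2.resize(im[max(p[1]-75,0):p[1]+75,p[0]-100:p[0]+100],None,fx=4,fy=4,interpolation=cv2.INTER_CUBIC);cv2.imwrite("pics/w3c.png",c)
```

```text
7.7833 [ 0.4942 -0.1413  0.2076]
[320 153]
```

View pics/w3c.png

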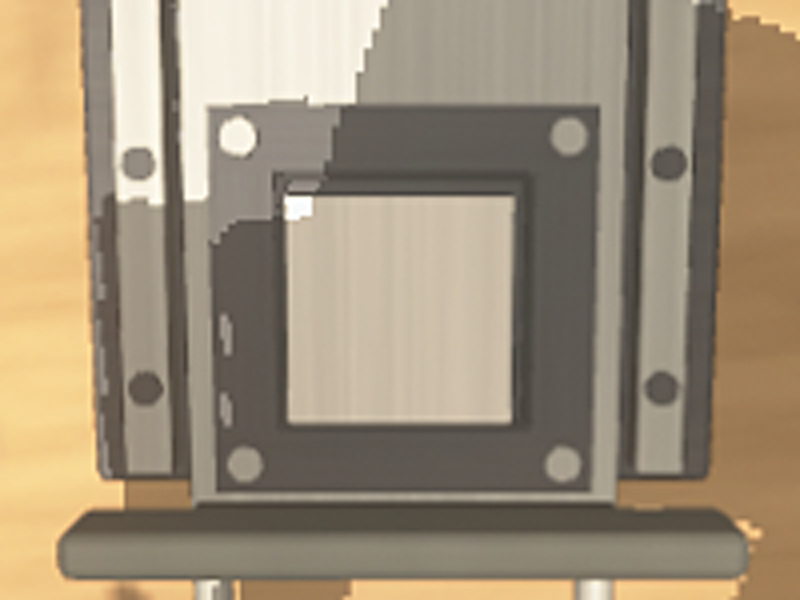

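The crop shows the blank in the recess: the square at crop (285–514, 195–424) inside the mouth (275–533, 172–435), slightly towards the front left. To be sure it is fully down, I'll probe its top with closed fingers; 46 mm is expected.

>>> arm_command(
  deltas=[
    [[2.5, -0.2, 0, 0, 0, 0], [2.35, -0.23, -2, 0, 0, 0], [0, 0, -4, 0, 0, 0], [0, 0, -4, 0, 0, 0], [0, 0, -3, 0, 0, 0], [0, 0, -1.5, 0, 0, 0], [0, 0, -0.7, 0, 0, 0], [0, 0, 0, 0, 0, 0], [0, 0, 0, 0, 0, 0]],
  ],
  gripper=-1,
)

```text
t: 8.58
tool_pos: [0.5427, -0.1456, 0.0559]
orientation: [-3.138, 0.15, 0.002]
force: [-0.8, -0.2, 0.7]
opening: 0.0048
gripper_force: 0.0
```

>>> arm_command(
  deltas=[
    [[0, 0, -0.2, 0, 0, 0], [0, 0, -0.2, 0, 0, 0], [0, 0, -0.2, 0, 0, 0], [0, 0, -0.1, 0, 0, 0], [0, 0, 0, 0, 0, 0], [0, 0, 0, 0, 0, 0]],
  ],
)

```text
t: 9.08
tool_pos: [0.5428, -0.1457, 0.0496]
orientation: [3.138, -0.15, 0.001]
force: [-0.8, -0.2, 0.2]
opening: 0.0004
gripper_force: 0.0
```

>>> arm_command(
  deltas=[
    [[0, 0, -0.1, 0, 0, 0], [0, 0, -0.1, 0, 0, 0], [0, 0, -0.1, 0, 0, 0], [0, 0, -0.1, 0, 0, 0], [0, 0, 0, 0, 0, 0], [0, 0, 0, 0, 0, 0]],
  ],
)

```text
t: 9.58
tool_pos: [0.5434, -0.1458, 0.0463]
orientation: [3.138, -0.15, 0.002]
force: [-1.1, 0.7, 6.4]
opening: 0.0005
gripper_force: 3.0
```

Contact at 46.3 mm with 6 N: the blank is fully seated. Next I'll go round to the front of the handle.

>>> arm_command(
  deltas=[
    [[0, 0, 3, 0, 0, 0], [0, 0, 3, 0, 0, 0], [-3.0, 0.29, 0, 0, 0, 0], [-3.0, 0.29, 0, 0, 0, 0], [-3.0, 0.29, 0, 0, 0, 0], [-3.0, 0.29, 0, 0, 0, 0], [0, 0, -3, 0, 0, 0], [0, 0, -3, 0, 0, 0], [0, 0, -0.9, 0, 0, 0], [0, 0, 0, 0, 0, 0], [0, 0, 0, 0, 0, 0]],
  ],
)

```text
t: 10.5
tool_pos: [0.4225, -0.1339, 0.0364]
orientation: [-3.137, 0.15, 0.002]
force: [-0.0, -1.0, -0.3]
opening: 0.0004
gripper_force: 0.0
```

>>> arm_command(
  deltas=[
    [[0.5, -0.05, 0, 0, 0, 0], [0.5, -0.05, 0, 0, 0, 0], [0.5, -0.05, 0, 0, 0, 0], [0.4, -0.04, 0, 0, 0, 0], [0, 0, 0, 0, 0, 0], [0, 0, 0, 0, 0, 0]],
  ],
)

```text
t: 11.0
tool_pos: [0.4422, -0.136, 0.0366]
orientation: [3.138, -0.15, 0.0]
force: [0.1, 0.2, -0.9]
opening: 0.0004
gripper_force: 0.0
```

>>> arm_command(
  deltas=[
    [[0.3, -0.03, 0, 0, 0, 0], [0.5, -0.05, 0, 0, 0, 0], [0.8, -0.07, 0, 0, 0, 0], [0.8, -0.08, 0, 0, 0, 0], [0.8, -0.07, 0, 0, 0, 0], [0.8, -0.08, 0, 0, 0, 0], [0.8, -0.07, 0, 0, 0, 0], [0.8, -0.08, 0, 0, 0, 0], [0.8, -0.07, 0, 0, 0, 0], [0.8, -0.08, 0, 0, 0, 0], [0.8, -0.07, 0, 0, 0, 0], [0.8, -0.08, 0, 0, 0, 0]],
  ],
)

```text
t: 12.0
tool_pos: [0.5303, -0.1444, 0.0361]
orientation: [-3.138, 0.15, 0.001]
force: [-3.7, 0.1, -2.4]
opening: 0.0005
gripper_force: 1.5
```

>>> arm_command(
  deltas=[
    [[0.5, -0.05, 0, 0, 0, 0], [0.4, -0.04, 0, 0, 0, 0], [0.3, -0.03, 0, 0, 0, 0], [0.3, -0.03, 0, 0, 0, 0], [0, 0, 0, 0, 0, 0], [0, 0, 0, 0, 0, 0]],
  ],
)

```text
t: 12.5
tool_pos: [0.5455, -0.146, 0.0369]
orientation: [3.138, -0.15, 0.003]
force: [0.1, 0.3, -0.6]
opening: 0.0006
gripper_force: 0.0
```

>>> arm_command(
  deltas=[
    [[0.2, -0.02, 0, 0, 0, 0], [0.2, -0.02, 0, 0, 0, 0], [0.2, -0.02, 0, 0, 0, 0], [0.2, -0.02, 0, 0, 0, 0]],
  ],
)

```text
t: 12.83
tool_pos: [0.553, -0.1467, 0.0367]
orientation: [3.138, -0.15, 0.001]
force: [-3.0, -0.2, 2.0]
opening: 0.0005
gripper_force: 1.3
```

>>> arm_command(
  deltas=[
    [[0.2, -0.02, 0, 0, 0, 0], [0.2, -0.02, 0, 0, 0, 0], [0, 0, 0, 0, 0, 0]],
  ],
)

```text
t: 13.08
tool_pos: [0.5572, -0.1471, 0.0364]
orientation: [3.138, -0.15, 0.001]
force: [0.2, 0.3, -0.1]
opening: 0.0005
gripper_force: 0.0
```

>>> arm_command(
  deltas=[
    [[0.2, -0.02, 0, 0, 0, 0], [0.2, -0.02, 0, 0, 0, 0], [0.1, -0.01, 0, 0, 0, 0]],
  ],
)

```text
t: 13.33
tool_pos: [0.5618, -0.1475, 0.0362]
orientation: [-3.138, 0.15, 0.0]
force: [-2.4, 0.8, 1.8]
opening: 0.0004
gripper_force: 1.3
```

>>> arm_command(
  deltas=[
    [[0.2, -0.02, 0, 0, 0, 0], [0.1, -0.01, 0, 0, 0, 0]],
  ],
)

```text
t: 13.5
tool_pos: [0.564, -0.1477, 0.0362]
orientation: [-3.138, 0.15, 0.003]
force: [-11.0, 0.5, 7.1]
opening: 0.0002
gripper_force: 5.5
```

>>> arm_command(
  deltas=[
    [[0.1, -0.01, 0, 0, 0, 0], [0, 0, 0, 0, 0, 0], [0, 0, 0, 0, 0, 0]],
  ],
)

```text
t: 13.75
tool_pos: [0.564, -0.1477, 0.0362]
orientation: [-3.138, 0.15, 0.006]
force: [-12.1, 1.2, 9.0]
opening: 0.0005
gripper_force: 6.0
```

The slide has reached its stop: 12 N, no further motion, and about 0.12 m travelled. I'm backing off and looking at the keys.

>>> arm_command(
  deltas=[
    [[-1, 0.1, 0, 0, 0, 0], [-1.5, 0.15, 0, 0, 0, 0], [0, 0, 4, 0, 0, 0], [0, 0, 4, 0, 0, 0], [0, 0, 4, 0, 0, 0], [0, 0, 4, 0, 0, 0], [2, -0.5, 4, 0, 0, 0], [2.3, -0.5, 0, 0, 0, 0], [0, 0, 0, 0, 0, 0], [0, 0, 0, 0, 0, 0], [0, 0, 0, 0, 0, 0]],
  ],
)

```text
t: 14.67
tool_pos: [0.5817, -0.1547, 0.2324]
orientation: [-3.137, 0.15, 0.002]
force: [-0.6, -0.7, 0.0]
opening: 0.0005
gripper_force: 0.0
```

Run:
```python
from h import *
s=monitor.read_state();print(s['t'],np.round(s['tool_pos'],4))
m=eyes.camera_model("wrist");im=eyes.read_camera("wrist");cv2.imwrite("pics/w4.png",im)
np.save("w4.npy",m,allow_pickle=True)
print(project(m,[[.663,-.13,.105],[.659,-.183,.112]]))
```

```text
14.6667 [ 0.5817 -0.1547  0.2324]
[[273.53301195 113.05505965]
 [352.50813075 110.98589197]]
```

View pics/w4.png

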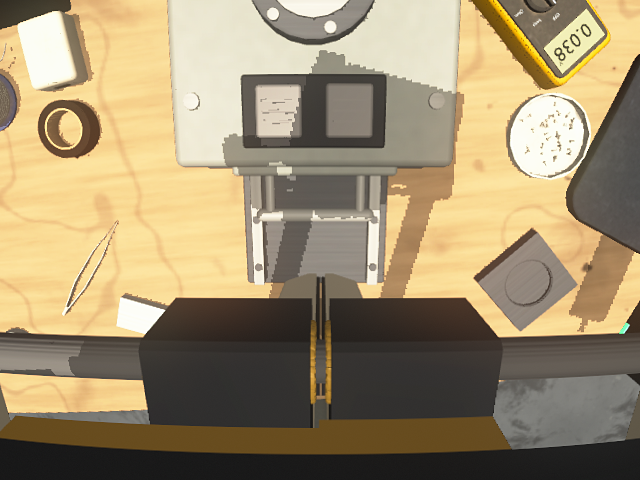

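The slide is home, with the front plate up against the housing at y≈170. The left key is at (278,111), and the right one at (350,110) in the fingers' shadow.

Run:
```python
from h import *
m=np.load("w4.npy",allow_pickle=True).item();t=eyes.camera_model("top");T=cv2.imread("pics/top0.png")
im=cv2.imread("pics/w4.png");g=im[...,1]
def box(im,x0,y0,x1,y1,th):
    k=np.zeros(im.shape[:2],np.uint8);k[y0:y1,x0:x1]=im[y0:y1,x0:x1,1]>th
    c=max(cv2.findContours(k,0,2)[0],key=cv2.contourArea);r=cv2.minAreaRect(c);return r
R=box(im,315,80,382,142,75);L=box(im,248,80,312,142,75);print(R,L)
RT=box(T,417,160,446,189,90);LT=box(T,390,160,417,189,90);print(RT,LT)
print(onplane(m,[R[0]],.112).round(4),onplane(m,[L[0]],.105).round(4),onplane(t,[RT[0]],.112).round(4),onplane(t,[LT[0]],.105).round(4))
print(tri(m,[R[0],L[0]],t,[RT[0],LT[0]]).round(4))
```

```text
((349.4999694824219, 109.99998474121094), (46.99999237060547, 53.99999237060547), -0.0) ((276.5, 110.5), (61.0, 57.0), 90.0)
((431.0, 174.0), (28.0, 28.0), 90.0) ((403.5, 173.5), (19.0, 17.0), 90.0)
[[ 0.6598 -0.1811  0.112 ]] [[ 0.6645 -0.1322  0.105 ]] [[ 0.6601 -0.1823  0.112 ]] [[ 0.6632 -0.1331  0.105 ]]
[[ 0.6595 -0.1811  0.1157  0.0007]
 [ 0.6638 -0.1327  0.1051  0.0015]]
```

Right key: (0.660, -0.181), height 0.112–0.116. The left key is 48–49 mm away, as expected. I'm going above it, then pressing.

>>> arm_command(
  deltas=[
    [[2.6, -0.9, 0, 0, 0, 0], [2.6, -0.9, 0, 0, 0, 0], [2.6, -0.84, -2, 0, 0, 0], [0, 0, -4, 0, 0, 0], [0, 0, -3.5, 0, 0, 0], [0, 0, -1, 0, 0, 0], [0, 0, 0, 0, 0, 0], [0, 0, 0, 0, 0, 0], [0, 0, 0, 0, 0, 0]],
  ],
)

```text
t: 15.47
tool_pos: [0.6615, -0.1819, 0.1318]
orientation: [3.137, -0.15, 0.006]
force: [-0.2, 0.2, 1.4]
opening: 0.0005
gripper_force: 0.0
```

>>> arm_command(
  deltas=[
    [[0, 0, -0.3, 0, 0, 0], [0, 0, -0.3, 0, 0, 0], [0, 0, -0.2, 0, 0, 0], [0, 0, -0.2, 0, 0, 0], [0, 0, -0.2, 0, 0, 0], [0, 0, 0, 0, 0, 0], [0, 0, 0, 0, 0, 0]],
  ],
)

```text
t: 16.05
tool_pos: [0.66, -0.1814, 0.1161]
orientation: [-3.138, 0.15, 0.001]
force: [-0.3, -0.1, -0.8]
opening: 0.0001
gripper_force: 0.0
```

>>> arm_command(
  deltas=[
    [[0, 0, -0.2, 0, 0, 0], [0, 0, -0.2, 0, 0, 0], [0, 0, -0.2, 0, 0, 0], [0, 0, -0.2, 0, 0, 0], [0, 0, -0.2, 0, 0, 0], [0, 0, 0, 0, 0, 0], [0, 0, 0, 0, 0, 0]],
  ],
)

```text
t: 16.63
tool_pos: [0.6599, -0.1813, 0.1059]
orientation: [-3.138, 0.15, 0.001]
force: [-0.6, -0.2, 0.2]
opening: 0.0009
gripper_force: 0.0
```

>>> arm_command(
  deltas=[
    [[0, 0, -0.1, 0, 0, 0], [0, 0, -0.1, 0, 0, 0], [0, 0, 0, 0, 0, 0], [0, 0, 0, 0, 0, 0]],
  ],
)

```text
t: 16.97
tool_pos: [0.6604, -0.1815, 0.1053]
orientation: [3.138, -0.15, 0.001]
force: [-3.2, 0.9, 4.9]
opening: 0.0007
gripper_force: 2.6
```

>>> arm_command(
  deltas=[
    [[0, 0, -0.1, 0, 0, 0], [0, 0, 0, 0, 0, 0], [0, 0, 0, 0, 0, 0]],
  ],
)

```text
t: 17.22
tool_pos: [0.6605, -0.1815, 0.1052]
orientation: [3.138, -0.15, 0.001]
force: [-5.3, 1.1, 11.3]
opening: 0.0002
gripper_force: 5.3
```

>>> arm_command(
  deltas=[
    [[0, 0, 2, 0, 0, 0], [0, 0, 4, 0, 0, 0], [0, 0, 4, 0, 0, 0], [-2.6, 0.9, 2.5, 0, 0, 0], [-2.6, 0.9, 0, 0, 0, 0], [-2.6, 0.84, 0, 0, 0, 0], [0, 0, 0, 0, 0, 0], [0, 0, 0, 0, 0, 0], [0, 0, 0, 0, 0, 0]],
  ],
)

```text
t: 17.97
tool_pos: [0.5827, -0.1552, 0.2288]
orientation: [3.138, -0.15, 0.002]
force: [0.2, 0.3, 0.4]
opening: 0.0007
gripper_force: 0.0
```

Run:
```python
from h import *
s=monitor.read_state();print(s['t'],np.round(s['tool_pos'],4))
m=eyes.camera_model("wrist");im=eyes.read_camera("wrist");sc=eyes.read_camera("scene");np.save("w5.npy",m,allow_pickle=True)
cv2.imwrite("pics/w5.png",im)
a=cv2.resize(im[60:240,220:420],(600,540)); b=cv2.resize(sc[160:320,360:530],(0,0),fx=1.17,fy=1.17)
o=np.zeros((540,800,3),np.uint8);o[:,:600]=a;o[:b.shape[0],600:600+b.shape[1]]=b[:,:200];cv2.imwrite("pics/w5c.png",o)
```

```text
17.9667 [ 0.5827 -0.1552  0.2288]
```

View pics/w5c.png

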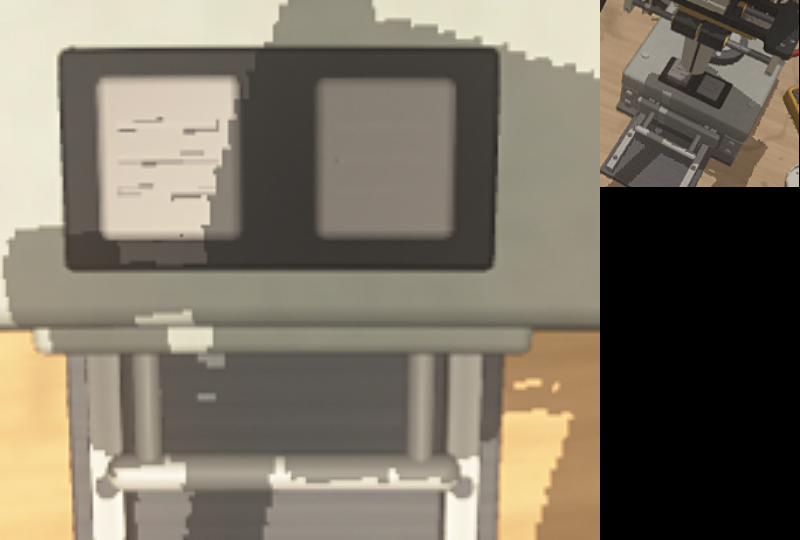

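The left key now images larger, about 144 crop px wide against 140 for the right. That matches the left being up and the right down, and the slide is still home. Nothing is being touched, so I'm handing in.

```bash
python3 -c "
from plant import ticket
print(ticket.close_job())"
```

```text
the job is handed in; nothing more can be done
None
```

The job is handed in: the square blank is seated flat in the die, the slide was pushed to its stop, and then the right key was pressed fully down, after which the camera view showed the left key up.

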